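# Seat the gearbox cover and lock its filler cap

### The job

Tighten the four lever nuts on the blue gearbox cover clockwise, about half a turn each, in cross order so that the cover goes down evenly: turn one right round to its stop, then the one diagonally opposite, then the other two. When all four are tight, twist the yellow filler cap in the middle clockwise until its lugs lock at the stop. Leave the things standing round the gearbox alone.

Things in the scene. Friction and masses are not known exactly. Their poses are not given: they have to be found in the camera images.
- gearbox: Cast aluminium gearbox housing, 132 x 175 mm, 90 mm high, fixed; blue cover on top. Origin: centre of its underside, on the bench; x along the short side, y along the long side, z up. The four nuts' upright axes stand at (x, y) mm: a (+48, +68), b (+48, -68), c (-48, -68), d (-48, +68); a and c are diagonally opposite, and b and d.
- cover_mid (a point): Middle of the blue cover's underside (plate 134 x 176 x 10 mm, lever nut near each corner, filler cap on a neck in the middle). It starts about 2.5 mm above its gasket; each nut turned home brings its own corner down, and all four seat it.
- nut_a (a joint): Angle (rad) of lever nut a, which is opposite nut c; grows clockwise seen from above. Loose at 0 to 0.4 at the start; hard stop, tight, at 3.3. At value v its arm points to heading (100 degrees - v), counted anticlockwise from the gearbox's +x, so it swings round the cover's outer side. Thread friction 0.15 N m, about 4 N at the knob; stays where it is left.
- knob_a (a point): Middle of the upright round black knob on nut a's steel arm: 18 mm diameter, 36 mm from the nut's axis, its top 16 mm above this point, its lower end 20 mm below, just over the arm. About 147 mm over the bench at first, sinking up to 3 mm as the cover goes down. It revolves freely on its pin, so it can be held with a steady wrist and carried round, or pushed.
- nut_b (a joint): Angle (rad) of lever nut b, which is opposite nut d; grows clockwise seen from above. Loose at 0 to 0.4 at the start; hard stop, tight, at 3.3. At value v its arm points to heading (80 degrees - v), counted anticlockwise from the gearbox's +x, so it swings round the cover's outer side. Thread friction 0.15 N m, about 4 N at the knob; stays where it is left.
- knob_b (a point): Middle of the upright round black knob on nut b's steel arm: 18 mm diameter, 36 mm from the nut's axis, its top 16 mm above this point, its lower end 20 mm below, just over the arm. About 147 mm over the bench at first, sinking up to 3 mm as the cover goes down. It revolves freely on its pin, so it can be held with a steady wrist and carried round, or pushed.
- nut_c (a joint): Angle (rad) of lever nut c, which is opposite nut a; grows clockwise seen from above. Loose at 0 to 0.4 at the start; hard stop, tight, at 3.3. At value v its arm points to heading (280 degrees - v), counted anticlockwise from the gearbox's +x, so it swings round the cover's outer side. Thread friction 0.15 N m, about 4 N at the knob; stays where it is left.
- knob_c (a point): Middle of the upright round black knob on nut c's steel arm: 18 mm diameter, 36 mm from the nut's axis, its top 16 mm above this point, its lower end 20 mm below, just over the arm. About 147 mm over the bench at first, sinking up to 3 mm as the cover goes down. It revolves freely on its pin, so it can be held with a steady wrist and carried round, or pushed.
- nut_d (a joint): Angle (rad) of lever nut d, which is opposite nut b; grows clockwise seen from above. Loose at 0 to 0.4 at the start; hard stop, tight, at 3.3. At value v its arm points to heading (260 degrees - v), counted anticlockwise from the gearbox's +x, so it swings round the cover's outer side. Thread friction 0.15 N m, about 4 N at the knob; stays where it is left.
- knob_d (a point): Middle of the upright round black knob on nut d's steel arm: 18 mm diameter, 36 mm from the nut's axis, its top 16 mm above this point, its lower end 20 mm below, just over the arm. About 147 mm over the bench at first, sinking up to 3 mm as the cover goes down. It revolves freely on its pin, so it can be held with a steady wrist and carried round, or pushed.
- cap (a joint): Angle of the yellow bayonet filler cap in rad; grows as it is twisted clockwise seen from above. Starts unlocked at 0 to 0.25; its lugs are home against a hard stop at 1.2. While it turns it is drawn down 3 mm. Friction 0.12 N m; it stays where it is left.
- cap_grip (a point): On the cap's axis (the middle of the cover), in its upright grip bar: 46 mm long, 12 mm thick; the bar's top is 10 mm above this point, and 14 mm of bar stand below it. x of this frame runs along the bar, z up; it turns with the cap. About 172 mm over the bench at the start, 5 mm less at the end.
- bush_brass: Flanged brass bush, 40 mm diameter, 28 mm high, standing loose on the bench; origin at the centre of its underside. A bystander: leave it alone.
- grease_tin: Yellow and blue grease tin, 67 mm diameter, 32 mm high, standing loose on the bench; origin at the centre of its underside. A bystander: leave it alone.
- vee_block: Grey steel vee block, 43 x 57 x 46 mm, standing loose on the bench; origin at the centre of its underside. A bystander: leave it alone.

How it is judged:
On the way, in this order (a step that is already met when the one before it is completed fails the run):
1. a first nut is tight (within 0.2 rad of its stop) while the other three are still loose (((value of joint nut_a above 3.1 rad and value of joint each of nut_b, nut_c, nut_d below 0.9 rad) or (value of joint nut_b above 3.1 rad and value of joint each of nut_a, nut_c, nut_d below 0.9 rad) or (value of joint nut_c above 3.1 rad and value of joint each of nut_a, nut_b, nut_d below 0.9 rad) or (value of joint nut_d above 3.1 rad and value of joint each of nut_a, nut_b, nut_c below 0.9 rad))), for 0.2 s.
2. the nut diagonally opposite is tight too, the other two still loose (((value of joint each of nut_a, nut_c above 3.1 rad and value of joint each of nut_b, nut_d below 0.9 rad) or (value of joint each of nut_b, nut_d above 3.1 rad and value of joint each of nut_a, nut_c below 0.9 rad))), for 0.2 s.
3. all four nuts are tight and the cap is not yet locked (value of joint each of nut_a, nut_b, nut_c, nut_d above 3.1 rad and value of joint cap below 0.7 rad), for 0.2 s.
At the end, for the whole second after the job is handed in: All four lever nuts are within 0.2 rad of their stops (above 3.1) and the cap is within 0.15 rad of its own (above 1.05), all at rest; brass bush, grease tin and vee block within 30 mm of where they stood (value of joint each of nut_a, nut_b, nut_c, nut_d above 3.1 rad and value of joint cap above 1.05 rad and velocity of joint each of nut_a, nut_b, nut_c, nut_d, cap below 0.1 rad/s and distance of each of bush_brass, grease_tin, vee_block from where it was at the start of the episode below 0.03 m); the robot touches nothing.
It fails at once if two neighbouring nuts turned down while the other two are still loose (not cross order) ((value of joint each of nut_a, nut_b above 1.2 rad and value of joint each of nut_c, nut_d below 1.2 rad) or (value of joint each of nut_b, nut_c above 1.2 rad and value of joint each of nut_a, nut_d below 1.2 rad) or (value of joint each of nut_c, nut_d above 1.2 rad and value of joint each of nut_a, nut_b below 1.2 rad) or (value of joint each of nut_d, nut_a above 1.2 rad and value of joint each of nut_b, nut_c below 1.2 rad)).
It fails at once if the cap is twisted before all four nuts are tight (value of joint cap above 0.7 rad and value of joint any of nut_a, nut_b, nut_c, nut_d below 2.9 rad).
It fails at once if a bystander (brass bush, grease tin, vee block) is pushed more than 30 mm (distance of any of bush_brass, grease_tin, vee_block from where it was at the start of the episode above 0.03 m).
It also fails if it takes over 72 s, if anything falls off the work surface, if the arm or the gripper's body presses on something with over 40 N, if the wrist force passes 120 N, or if a joint passes its speed limit or range.

### The arm

A 7-joint arm with a two-finger parallel gripper is mounted at the origin on a cart in front of the work surface, level with it; the furniture and walls round the work are solid. World frame = base frame: x ahead of the robot, y to its left, z up, the work surface at z = 0. Lengths are in m, angles in rad, forces in N, time in s.
With the tool pointing down it reaches from about 0.35 to 0.9 m from the base axis. Payload 7.2 kg.
Tool frame: the origin (TCP) lies at the very end of the fingers, on their centre line; the grasp point (between the pads) lies 19 mm behind it (pinch_z is the distance from the TCP to the grasp point, in m); z points along the fingers, y is the line along which they close (so a half turn about z gives the same grasp; the last joint's range is limited). The gripper opens to 88 mm and grips with 3 to 60 N. Pads are 20 mm wide; open, the fingers measure 115 mm over their backs; the gripper's body (75 mm by 178 mm) begins 61 mm behind the grasp point.
Start: joints at [1.115, 0.411, -0.013, 1.596, 0.006, 1.134, -0.082], TCP at [0.236, -0.579, 0.2] pointing down, gripper open.
Joint ranges: [-2.95, 2.95], [-0.29, 1.99], [-1.47, 1.44], [0.14, 2.54], [-1.03, 4.17], [0.13, 1.85], [-2.86, 2.86]. Speed limits (rad/s): [2.39, 2.39, 3.01, 3.01, 3.14, 3.14, 3.14].

### API

Orientations are given as [roll, pitch, yaw] about the fixed x, y, z axes, in that order (R = Rz(yaw) Ry(pitch) Rx(roll)).
In Python, from station import * gives the robot as it stands.
- The arm moves only by the tool carry_out, never from a script. Its argument "targets" is a list of rows, each a list of 6 numbers: the shift along the tool's x, y, z in m, then the turn, a rotation vector about the tool's x, y, z in rad. In form: [[dx, dy, dz, wx, wy, wz], ...]. A call has exactly 5 rows; each row shifts and turns the commanded pose from where the row before left it, along the tool's axes as they then stand; what a row does not reach is not made up. A row lasts 1/8 s, in which the tool goes at most 62.5 mm and 10.7 degrees, less where a joint would pass 70% of its speed; a pose out of reach is approached as far as the arm can. A call with a gripper value outside its range is refused whole. "hand" is the gripper command: -1 is shut, 1 is fully open, values between are in proportion, set as the call begins (left out, the last holds). The fingers move at their own pace and stop on an object; "force" is the grip in N (left out, the last holds). Time passes only in rows, so rows that do not move let the fingers close, or fill a call up. It gives the time, the measured TCP pose, the force, the opening and the grip force at its end, in the units of the state.
- get_obs(): the state, without advancing time (a new reading comes with each control period).
- camera(name): name is "scene" or "top" or "wrist"; returns the picture (384x512x3 uint8, red, green, blue); there is no depth.
- camera_model(name): a dict with "K" (3x3 intrinsics, pixels), "R" (3x3) and "t" (3): a world point X has camera coordinates R X + t. Camera axes: x right, y down, z forward; pixel columns grow to the right and rows downward; lengths in m; the calibration is good to about 2 mm. A picture is of the moment at which its call begins: read the wrist's pose just before it. camera_model takes no time and is no camera call; for the wrist camera it gives the pose at the moment of the call.
- close_job(): hands the job in; it is judged then, once.
The state is a dict: "time": time; "joints": joint angles; "joint_vel": joint speeds; "tau": joint torques, N m; "eef_pos": TCP position; "ee_rot": TCP orientation; "force": force on the tool from outside, world axes, zero at the start; "moment": the same for the moment, N m; "width": opening from 0.0 (shut) to 1.0 (fully open); "grip_force": force on a finger pad.
Only numpy, scipy, OpenCV 4.12 (cv2) and the standard library are available. Lean on these libraries where they do the work, as an engineer would, in place of code of your own. Each camera call takes 0.05 s, during which the arm holds its last target. There are 200 camera calls.

## Working session

There is one attempt and no reset: what is moved stays moved. The work goes in short steps, Python scripts to look and compute and a tool call to move; the robot and the scene stay as the last step left them, time stands still between calls to the robot, and variables do not carry over. Pictures are saved under pics/ and viewed, at most 10 in all, crops included, and the job is handed in when it is done.

Besides the shell and the picture viewer there is one more tool, called as name(argument=value, ...) on one line, values as JSON. carry_out: Moves the arm, as the interface text tells. Its arguments: {"type":"object","properties":{"targets":{"type":"array","items":{"type":"array","items":{"type":"number"}}},"hand":{"type":"number"},"force":{"type":"number"}},"required":["targets"]}

```bash
mkdir -p pics; ls; python3 - <<'E'
from station import *
import cv2,numpy as np
o=get_obs(); print(o)
for n in("top","scene"):
    cv2.imwrite(f"pics/{n}0.png",cv2.resize(camera(n)[:,:,::-1],(768,576),interpolation=cv2.INTER_CUBIC)); m=camera_model(n); print(n,m)
E
```

```text
pics
{'time': 0.0, 'joints': array([ 1.11480988,  0.41190316, -0.01273389,  1.59702768,  0.00559456,
        1.13435513, -0.08224632]), 'joint_vel': array([ 0.00068089,  0.00067499,  0.00064463,  0.00021967, -0.00057384,
       -0.00245894,  0.00031018]), 'tau': array([-4.16476578e-04, -5.87953556e+01,  6.41391445e-01, -2.91076827e+01,
       -5.38636185e-02,  1.83973380e-02,  1.94902864e-04]), 'eef_pos': array([ 0.23609755, -0.57808759,  0.19961369]), 'ee_rot': array([-3.13993816e+00,  1.04535093e-04,  3.87782516e-01]), 'force': array([ 0.0404885 , -0.05056703,  0.21963659]), 'moment': array([ 0.05692503, -0.0395799 ,  0.02302524]), 'grip_force': 0.0, 'width': 0.9991389391096955}
top {'K': array([[457.46944673,   0.        , 253.94590574],
       [  0.        , 457.46944673, 188.11420039],
       [  0.        ,   0.        ,   1.        ]]), 'R': array([[-0.02733279, -0.99958808,  0.00875165],
       [-0.98577478,  0.0255006 , -0.16612585],
       [ 0.16583425, -0.01316783, -0.98606572]]), 't': array([0.29547115, 0.5280118 , 0.89540713])}
scene {'K': array([[410.72058769,   0.        , 256.32889375],
       [  0.        , 410.72058769, 188.93028654],
       [  0.        ,   0.        ,   1.        ]]), 'R': array([[-0.50620818, -0.86236966,  0.00847668],
       [-0.64268479,  0.37066322, -0.67049612],
       [ 0.57507352, -0.34485845, -0.74186461]]), 't': array([0.50079512, 0.29579988, 0.79373832])}
```

View pics/top0.png

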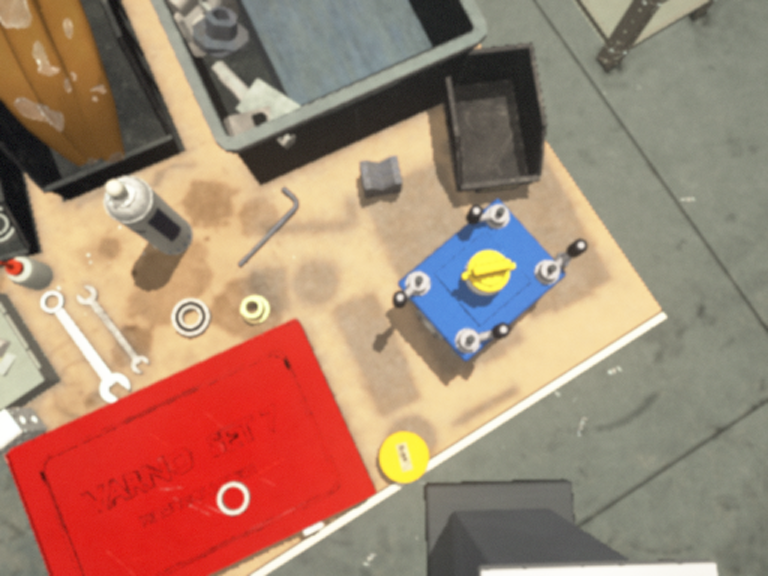

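View pics/scene0.png

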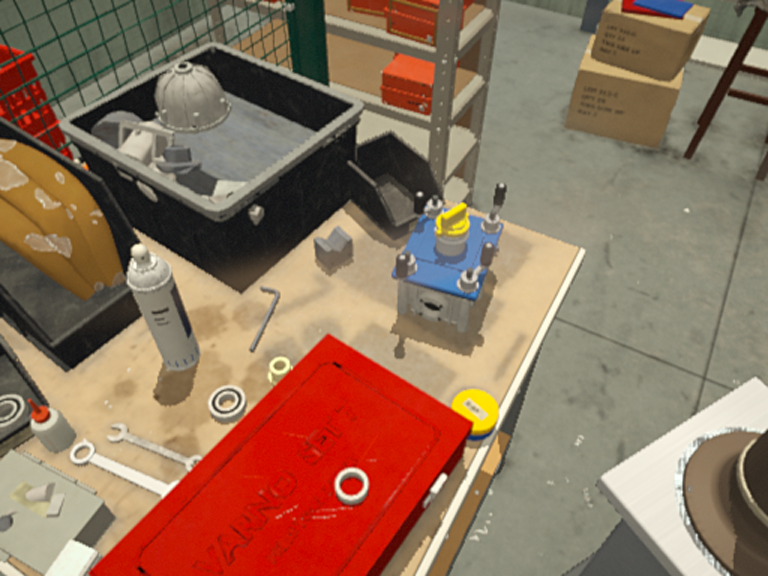

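The top view shows the nuts at about (548,270), (467,341), (417,284) and (497,215), with knob tops at (576,247), (502,331), (402,298) and (475,213). The cap bar runs from (465,275) to (514,265). In the scene view the bush, tin and vee block all stand clear of the gearbox.

```bash
cat > h.py <<'E'
import numpy as np
from scipy.optimize import least_squares
from scipy.spatial.transform import Rotation as Ro
NUT=dict(a=(48,68,100),b=(48,-68,80),c=(-48,-68,280),d=(-48,68,260))
def proj(m,X):
    c=m["R"]@np.asarray(X)+m["t"]; p=m["K"]@c; return p[:2]/p[2]
def g2w(g,x,y):
    c,s=np.cos(g[2]),np.sin(g[2]); return np.array([g[0]+c*x-s*y,g[1]+s*x+c*y])
def knob(g,n,v):
    x,y,h=NUT[n]; h=np.radians(h)-v
    return g2w(g,x/1e3+.036*np.cos(h),y/1e3+.036*np.sin(h))
E
python3 - <<'E'
from h import *; from station import *
import cv2
m=camera_model("top")
P=dict(a=(576,247),b=(502,331),c=(402,298),d=(475,213))
N=dict(a=(548,270),b=(467,341),c=(417,284),d=(497,215))
def res(q):
    r=[]
    for i,n in enumerate("abcd"):
        r+=list(1.5*proj(m,[*knob(q,n,q[3+i]),.163])-P[n])
        r+=list(1.5*proj(m,[*g2w(q,NUT[n][0]/1e3,NUT[n][1]/1e3),q[7]])-N[n])
    return r
s=least_squares(res,[.6,-.3,-.8,.2,.2,.2,.2,.125]);print(s.x.round(4),np.round(s.fun,1))
g=s.x
A=[np.linalg.solve(np.c_[(m["K"]@m["R"])[:,:2],-np.array([*(np.array(p)/1.5),1])],-(m["K"]@(m["R"]@[0,0,.182]+m["t"])))[:2] for p in((465,275),(514,265))]
d=A[1]-A[0];print("bar",A,np.degrees(np.arctan2(d[1],d[0])),"gyaw",np.degrees(g[2]))
for n in "abcd": print(n,[knob(g,n,v).round(3) for v in(g[3+"abcd".index(n)],1.7,3.3)])
for k,p,z in(("vee",(381,178),.046),("bush",(254,309),.028),("tin",(404,457),.032)):
    p=np.array(p)/1.5
    print(k,np.linalg.solve(np.c_[(m["K"]@m["R"])[:,:2],-np.array([*p,1])],-(m["K"]@(m["R"]@[0,0,z]+m["t"])))[:2])
w=camera_model("wrist");o=get_obs();R=Ro.from_euler("xyz",o["ee_rot"]).as_matrix()
print("wrist cam in tool",R.T@(-w["R"].T@w["t"]-o["eef_pos"]),(w["R"]@R).round(2))
im=camera("top")[:,:,::-1][120:250,250:410]
cv2.imwrite("pics/top1.png",cv2.resize(im,None,fx=4.6,fy=4.6,interpolation=cv2.INTER_CUBIC))
E
```

```text
[ 0.5262  0.1546 -2.4681  0.13    0.3005 -0.0398  0.2587  0.119 ] [ 2.1 -2.1 -0.1  1.5 -0.4  0.1  0.  -0.  -1.6  2.  -0.5 -1.5  0.2 -0.1
  0.2 -0.1]
bar [array([0.51822156, 0.185019  ]), array([0.52860584, 0.12714328])] -79.82801286218697 gyaw -141.4132926766023
a [array([0.555, 0.044]), array([0.504, 0.048]), array([0.508, 0.099])]
b [array([0.453, 0.142]), array([0.413, 0.165]), array([0.434, 0.212])]
c [array([0.493, 0.26 ]), array([0.548, 0.261]), array([0.544, 0.21 ])]
d [array([0.598, 0.166]), array([0.64 , 0.144]), array([0.618, 0.097])]
vee [0.68283278 0.27721072]
bush [0.50523172 0.45698464]
tin [0.30157023 0.25698944]
wrist cam in tool [ 8.09210296e-02 -1.50023218e-04 -1.83590138e-01] [[ 0.    1.    0.  ]
 [-0.95  0.   -0.3 ]
 [-0.3  -0.    0.95]]
```

View pics/top1.png

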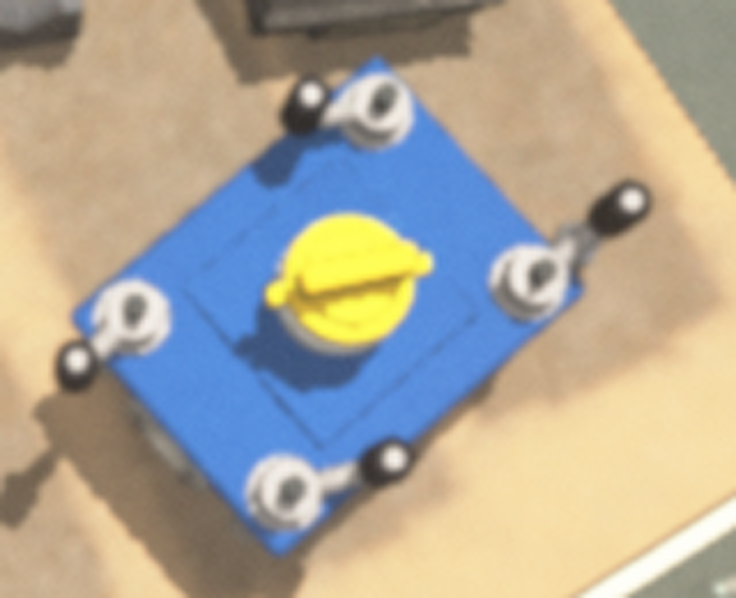

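The crop shows knob tops at a (628,202), b (395,457), c (77,358) and d (313,93). The nut bosses are at a (527,280), b (281,493), c (131,317) and d (377,110), and the cap bar runs (278,294) to (425,262). I'll refit with these and plan the approach to nut a.

```bash
cat >> h.py <<'E'
import json
def plan(wps, tilt=True, start=None):
    """wps: list of (x,y,z,yaw,nrows). Prints rounded tool-frame rows, in calls of 5."""
    from station import get_obs
    o=get_obs(); p=np.array(o["eef_pos"]); R=Ro.from_euler("xyz",o["ee_rot"])
    if start is not None: p=np.array(start)
    rows=[]
    for x,y,z,yaw,n in wps:
        T=np.array([x,y,z]); RT=Ro.from_euler("xyz",[np.pi,0,yaw])
        for k in range(n,0,-1):
            d=R.inv().apply((T-p)/k).round(3); w=((R.inv()*RT).as_rotvec()/k).round(2)
            rows.append([*d.tolist(),*w.tolist()]); p=p+R.apply(d); R=R*Ro.from_rotvec(w)
    while len(rows)%5: rows.append([0]*6)
    for i in range(0,len(rows),5): print(str([[0 if e==0 else e for e in r] for r in rows[i:i+5]]).replace(" ",""))
    print("end",p.round(4),R.as_euler("xyz").round(3),"t",o["time"],"F",o["force"].round(1),"w",round(o["width"]*88,1))
def arc(g,n,v0,v1,k,z,yaw=np.pi/2,dz=0):
    return [(*knob(g,n,v0+(v1-v0)*i/k),z+dz*i/k,yaw,1) for i in range(1,k+1)]
E
python3 - <<'E'
from h import *; from station import *
m=camera_model("top"); f=lambda p:(250+p[0]/4.6-.4,120+p[1]/4.6-.4)
P=dict(a=(628,202),b=(395,457),c=(77,358),d=(313,93))
N=dict(a=(527,280),b=(281,493),c=(131,317),d=(377,110))
def res(q):
    r=[]
    for i,n in enumerate("abcd"):
        r+=list(proj(m,[*knob(q,n,q[3+i]),.163])-f(P[n]))
        r+=list(proj(m,[*g2w(q,NUT[n][0]/1e3,NUT[n][1]/1e3),q[7]])-f(N[n]))
    return r
s=least_squares(res,[.526,.155,-2.468,.2,.2,.2,.2,.12]);print(s.x.round(4),np.round(s.fun,1))
json.dump(s.x.tolist(),open("g.json","w"));g=s.x
A=[np.linalg.solve(np.c_[(m["K"]@m["R"])[:,:2],-np.array([*f(p),1])],-(m["K"]@(m["R"]@[0,0,.182]+m["t"])))[:2] for p in((278,294),(425,262))]
d=A[1]-A[0];print("bar",A,np.degrees(np.arctan2(d[1],d[0])))
for n in "abcd": print(n,[knob(g,n,v).round(3) for v in(g[3+"abcd".index(n)],1.7,3.3)])
k=knob(g,"a",g[3])
plan([(*k-[.0,.0],.25,1.571,15)])
E
```

```text
[ 0.5283  0.1532 -2.4702  0.1769  0.2782  0.0516  0.3075  0.1079] [ 0.6 -0.6  0.3  0.6 -0.6  0.2  0.5 -0.1 -0.1  0.1 -0.1 -0.4 -0.3  0.1
 -0.3  0.2]
bar [array([0.51790126, 0.18497339]), array([0.52883264, 0.12831719])] -79.07941518722123
a [array([0.555, 0.042]), array([0.506, 0.046]), array([0.51 , 0.098])]
b [array([0.456, 0.141]), array([0.415, 0.164]), array([0.436, 0.211])]
c [array([0.498, 0.262]), array([0.551, 0.26 ]), array([0.546, 0.208])]
d [array([0.601, 0.165]), array([0.642, 0.143]), array([0.62 , 0.096])]
[[0.035,-0.03,-0.003,0,0,-0.08],[0.038,-0.027,-0.003,0,0,-0.08],[0.04,-0.024,-0.003,0,0,-0.08],[0.041,-0.021,-0.003,0,0,-0.08],[0.043,-0.018,-0.003,0,0,-0.08]]
[[0.044,-0.014,-0.003,0,0,-0.08],[0.045,-0.011,-0.004,0,0,-0.08],[0.046,-0.007,-0.003,0,0,-0.08],[0.047,-0.003,-0.004,0,0,-0.08],[0.047,0.001,-0.003,0,0,-0.08]]
[[0.046,0.004,-0.004,0,0,-0.08],[0.046,0.008,-0.003,0,0,-0.08],[0.045,0.012,-0.004,0,0,-0.07],[0.044,0.015,-0.003,0,0,-0.08],[0.043,0.018,-0.004,0,0,-0.07]]
end [0.5555 0.0421 0.2503] [-3.141e+00 -1.000e-03  1.568e+00] t 0.15 F [ 0.2 -0.5 -0.7] w 88.1
```

carry_out(targets=[[0.035, -0.03, -0.003, 0, 0, -0.08], [0.038, -0.027, -0.003, 0, 0, -0.08], [0.04, -0.024, -0.003, 0, 0, -0.08], [0.041, -0.021, -0.003, 0, 0, -0.08], [0.043, -0.018, -0.003, 0, 0, -0.08]], hand=-0.1, force=15)

```text
time: 0.78
eef_pos: [0.343, -0.3709, 0.2154]
ee_rot: [-3.141, 0.0, 0.79]
force: [-0.7, 1.1, -0.1]
width: 0.473
grip_force: 0.0
```

carry_out(targets=[[0.044, -0.014, -0.003, 0, 0, -0.08], [0.045, -0.011, -0.004, 0, 0, -0.08], [0.046, -0.007, -0.003, 0, 0, -0.08], [0.047, -0.003, -0.004, 0, 0, -0.08], [0.047, 0.001, -0.003, 0, 0, -0.08]])

```text
time: 1.4
eef_pos: [0.4496, -0.1636, 0.2326]
ee_rot: [3.141, 0.0, 1.19]
force: [0.6, 0.6, -0.9]
width: 0.449
grip_force: 0.0
```

carry_out(targets=[[0.046, 0.004, -0.004, 0, 0, -0.08], [0.046, 0.008, -0.003, 0, 0, -0.08], [0.045, 0.012, -0.004, 0, 0, -0.07], [0.044, 0.015, -0.003, 0, 0, -0.08], [0.043, 0.018, -0.004, 0, 0, -0.07]])

```text
time: 2.02
eef_pos: [0.5561, 0.0428, 0.2504]
ee_rot: [-3.141, 0.0, 1.57]
force: [1.4, -0.3, -0.2]
width: 0.45
grip_force: 0.0
```

```bash
python3 - <<'E'
from h import *; from station import *
import cv2
o=get_obs();print(o["time"],o["eef_pos"],o["ee_rot"],o["force"])
g=json.load(open("g.json")); m=camera_model("wrist"); im=camera("wrist")[:,:,::-1].copy()
for i,n in enumerate("abcd"):
    p=proj(m,[*knob(g,n,g[3+i]),.163]); print(n,p); cv2.drawMarker(im,tuple(int(round(e)) for e in p),(0,0,255),0,8,1)
cv2.imwrite("pics/w0.png",cv2.resize(im,(768,576),interpolation=cv2.INTER_CUBIC))
plan([(*knob(g,"a",g[3]),.137,1.571,5)])
E
```

```text
2.025 [0.55612272 0.04282139 0.25035456] [-3.14127440e+00  2.29566357e-04  1.56979111e+00] [ 1.35313101 -0.34733924 -0.20886219]
a [255.76044755 194.09770308]
b [136.20812378  79.35327522]
c [ 175.00689555 -100.65537947]
d [312.82828424  47.7429258 ]
[[-0.002,-0.001,0.023,0,0,0],[-0.002,0,0.023,0,0,0],[-0.002,-0.001,0.023,0,0,0],[-0.001,0,0.022,0,0,0],[-0.002,-0.001,0.023,0,0,0.01]]
end [0.5551 0.0414 0.1369] [ 3.14  -0.004  1.569] t 2.075 F [0.9 4.4 1.7] w 39.3
```

View pics/w0.png

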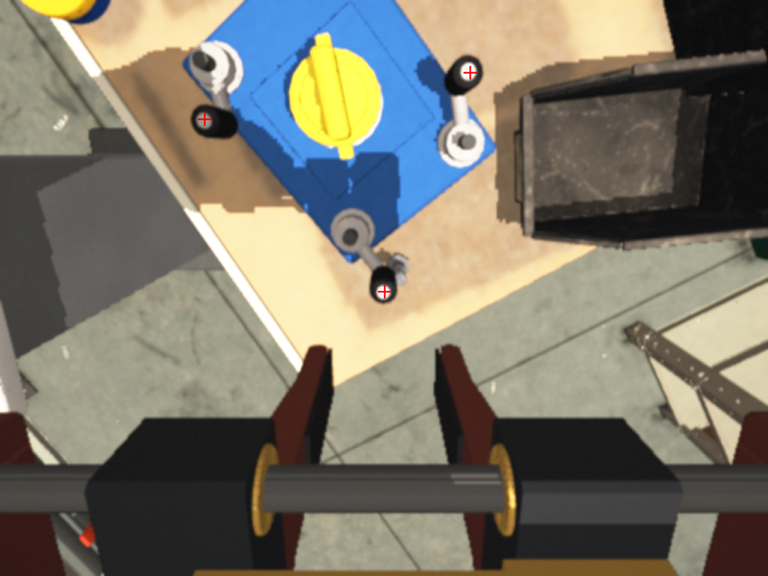

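The wrist view shows the predicted knob tops landing on the real ones: a (383,292), b (205,119), d (470,72). The fit is good, so I'll descend on knob a.

carry_out(targets=[[-0.001, -0.001, 0.023, 0, 0, 0], [0, 0, 0.023, 0, 0, 0], [0, 0, 0.023, 0, 0, 0], [0, 0, 0.022, 0, 0, 0], [0, 0, 0.022, 0, 0, 0]])

```text
time: 2.7
eef_pos: [0.5544, 0.0404, 0.1365]
ee_rot: [-3.141, 0.0, 1.567]
force: [-0.0, -0.0, 1.0]
width: 0.448
grip_force: 0.0
```

carry_out(targets=[[0, 0, 0, 0, 0, 0], [0, 0, 0, 0, 0, 0], [0, 0, 0, 0, 0, 0], [0, 0, 0, 0, 0, 0], [0, 0, 0, 0, 0, 0]], hand=-1, force=15)

```text
time: 3.32
eef_pos: [0.5553, 0.0407, 0.1381]
ee_rot: [3.14, 0.0, 1.568]
force: [1.2, -1.3, 1.7]
width: 0.182
grip_force: 15.0
```

```bash
python3 - <<'E'
from h import *
g=json.load(open("g.json"))
plan(arc(g,"a",g[3],3.28,20,.137))
E
```

```text
[[-0.002,-0.005,0.001,0,0,0],[-0.002,-0.005,0,0,0,0],[-0.002,-0.005,0,0,0,0],[-0.001,-0.006,0,0,0,0],[0.001,-0.005,0,0,0,0]]
[[0.001,-0.006,0,0,0,0],[0.001,-0.005,0,0,0,0],[0.003,-0.005,0,0,0,0],[0.003,-0.004,0,0,0,0],[0.004,-0.004,0,0,0,0]]
[[0.005,-0.003,0,0,0,0],[0.005,-0.003,0,0,0,0],[0.005,-0.001,0,0,0,0],[0.006,-0.001,0,0,0,0],[0.005,0,0,0,0,0]]
[[0.006,0.001,0,0,0,0],[0.005,0.001,0,0,0,0],[0.005,0.003,0,0,0,0],[0.005,0.003,0,0,0,0],[0.004,0.004,0,0,0,0]]
end [0.5095 0.0978 0.137 ] [3.14  0.    1.568] t 3.325 F [ 1.2 -1.3  1.7] w 16.0
```

carry_out(targets=[[-0.002, -0.005, 0, 0, 0, 0], [-0.002, -0.005, 0, 0, 0, 0], [-0.002, -0.005, 0, 0, 0, 0], [-0.001, -0.006, 0, 0, 0, 0], [0.001, -0.005, 0, 0, 0, 0]])

```text
time: 3.95
eef_pos: [0.53, 0.0337, 0.1382]
ee_rot: [3.138, 0.001, 1.567]
force: [5.8, -3.3, 1.2]
width: 0.18
grip_force: 15.0
```

carry_out(targets=[[0.001, -0.006, 0, 0, 0, 0], [0.001, -0.005, 0, 0, 0, 0], [0.003, -0.005, 0, 0, 0, 0], [0.003, -0.004, 0, 0, 0, 0], [0.004, -0.004, 0, 0, 0, 0]])

```text
time: 4.58
eef_pos: [0.5056, 0.0457, 0.138]
ee_rot: [3.139, 0.001, 1.567]
force: [4.4, -2.6, 1.8]
width: 0.189
grip_force: 15.0
```

Forces are low, so I'll carry on round the arc.

carry_out(targets=[[0.005, -0.003, 0, 0, 0, 0], [0.005, -0.003, 0, 0, 0, 0], [0.005, -0.001, 0, 0, 0, 0], [0.006, -0.001, 0, 0, 0, 0], [0.005, 0, 0, 0, 0, 0]])

```text
time: 5.2
eef_pos: [0.4972, 0.0712, 0.1377]
ee_rot: [3.141, 0.002, 1.567]
force: [2.9, -5.7, 0.8]
width: 0.184
grip_force: 15.0
```

carry_out(targets=[[0.006, 0.001, 0, 0, 0, 0], [0.005, 0.001, 0, 0, 0, 0], [0.005, 0.003, 0, 0, 0, 0], [0.005, 0.003, 0, 0, 0, 0], [0.004, 0.004, 0, 0, 0, 0]])

```text
time: 5.82
eef_pos: [0.5085, 0.0952, 0.1374]
ee_rot: [-3.141, 0.004, 1.566]
force: [-1.1, -6.7, 3.6]
width: 0.179
grip_force: 15.0
```

```bash
python3 - <<'E'
from h import *; from station import *
g=json.load(open("g.json"));o=get_obs()
print(o["eef_pos"],knob(g,"a",3.3),o["force"])
p=o["eef_pos"][:2]-g2w(g,.048,.068);h=np.arctan2(p[1],p[0])-g[2];print("v",(np.radians(100)-h)%(2*np.pi),np.hypot(*p))
E
```

```text
[0.50847806 0.09518687 0.13741039] [0.5101966  0.09792226] [-1.05166961 -6.69326491  3.55988219]
v 3.212619903097659 0.03511060134782747
```

carry_out(targets=[[0.002, 0.001, 0, 0, 0, 0], [0.002, 0.001, 0, 0, 0, 0], [0.001, 0.001, 0, 0, 0, 0], [0, 0, 0, 0, 0, 0], [0, 0, 0, 0, 0, 0]])

```text
time: 6.45
eef_pos: [0.5113, 0.0983, 0.1373]
ee_rot: [-3.14, 0.006, 1.565]
force: [-1.2, -10.8, 4.8]
width: 0.185
grip_force: 15.0
```

```bash
python3 - <<'E'
from h import *; from station import *
g=json.load(open("g.json"));o=get_obs()
p=o["eef_pos"][:2]-g2w(g,.048,.068);h=np.arctan2(p[1],p[0])-g[2];print("v",(np.radians(100)-h)%(2*np.pi),np.hypot(*p))
p=o["eef_pos"]
k=knob(g,"c",g[5])
plan([(p[0],p[1],.205,1.571,3),(*k,.205,1.571,6),(*k,.137,1.571,4)])
plan(arc(g,"c",g[5],3.32,20,.137),start=[*k,.137])
E
```

```text
v 3.3302317602187834 0.03558816940190867
[[0,0,-0.023,0,0,0],[0,0,-0.022,0,0,0],[0,0,-0.023,0,0.01,-0.01],[0.027,-0.002,0,0,0,0],[0.027,-0.002,0,0,0,0]]
[[0.027,-0.002,0,0,0,0],[0.027,-0.002,0,0,0,0],[0.027,-0.002,0,0,0,0],[0.028,-0.003,0.001,0,0,0],[0,0,0.017,0,0,0]]
[[0,0,0.017,0,0,0],[0,0,0.017,0,0,0],[0,0,0.017,0,0,0],[0,0,0,0,0,0],[0,0,0,0,0,0]]
end [0.4976 0.2619 0.137 ] [-3.14  -0.004  1.575] t 6.45 F [ -1.2 -10.8   4.8] w 16.3
[[0.004,0.004,0,0,0.01,-0.01],[0.003,0.005,0,0,0,0],[0.002,0.006,0,0,0,0],[0.001,0.006,0,0,0,0],[0.001,0.006,0,0,0,0]]
[[-0.001,0.005,0,0,0,0],[-0.002,0.006,0,0,0,0],[-0.002,0.005,0,0,0,0],[-0.003,0.005,0,0,0,0],[-0.004,0.004,0,0,0,0]]
[[-0.005,0.004,0,0,0,0],[-0.005,0.003,0,0,0,0],[-0.006,0.002,0,0,0,0],[-0.006,0,0,0,0,0],[-0.006,0,0,0,0,0]]
[[-0.005,-0.001,0,0,0,0],[-0.006,-0.002,0,0,0,0],[-0.005,-0.002,0,0,0,0],[-0.005,-0.004,0,0,0,0],[-0.004,-0.004,0,0,0,0]]
end [0.5462 0.2077 0.1367] [-3.14  -0.004  1.575] t 6.45 F [ -1.2 -10.8   4.8] w 16.3
```

carry_out(targets=[[0, 0, 0, 0, 0, 0], [0, 0, 0, 0, 0, 0], [0, 0, 0, 0, 0, 0], [0, 0, -0.035, 0, 0, 0], [0, 0, -0.035, 0, 0, 0]], hand=-0.1)

```text
time: 7.08
eef_pos: [0.5114, 0.1032, 0.2079]
ee_rot: [-3.14, -0.0, 1.569]
force: [-0.1, 0.4, -0.3]
width: 0.452
grip_force: 0.0
```

carry_out(targets=[[0.027, -0.002, 0, 0, 0, 0], [0.027, -0.002, 0, 0, 0, 0], [0.027, -0.002, 0, 0, 0, 0], [0.027, -0.002, 0, 0, 0, 0], [0.027, -0.003, 0, 0, 0, 0]])

```text
time: 7.7
eef_pos: [0.5009, 0.239, 0.2073]
ee_rot: [-3.141, -0.0, 1.568]
force: [0.8, 0.2, 0.2]
width: 0.45
grip_force: 0.0
```

carry_out(targets=[[0.027, -0.003, 0, 0, 0, 0], [0, 0, 0, 0, 0, 0], [0, 0, 0, 0, 0, 0], [0, 0, 0, 0, 0, 0], [0, 0, 0, 0, 0, 0]])

```text
time: 8.32
eef_pos: [0.4987, 0.264, 0.2075]
ee_rot: [3.141, 0.0, 1.566]
force: [-1.2, -0.8, 1.0]
width: 0.447
grip_force: 0.0
```

```bash
python3 - <<'E'
from h import *; from station import *
import cv2
g=json.load(open("g.json"))
im=camera("wrist")[:,:,::-1].copy(); m=camera_model("wrist")
p=proj(m,[*knob(g,"c",g[5]),.163]); print(p); cv2.drawMarker(im,tuple(int(round(e)) for e in p),(0,0,255),0,8,1)
cv2.imwrite("pics/w1.png",cv2.resize(im,(768,576)))
plan([(*knob(g,"c",g[5]),.137,1.571,4)])
E
```

```text
[255.79990527 211.82963541]
[[-0.001,0,0.018,0,0,0],[-0.001,0,0.017,0,0,0],[0,0,0.018,0,0,0],[-0.001,-0.001,0.017,0,0,0],[0,0,0,0,0,0]]
end [0.4977 0.2611 0.1375] [3.141 0.    1.567] t 8.375 F [-0.6  0.4 -0.2] w 39.4
```

View pics/w1.png

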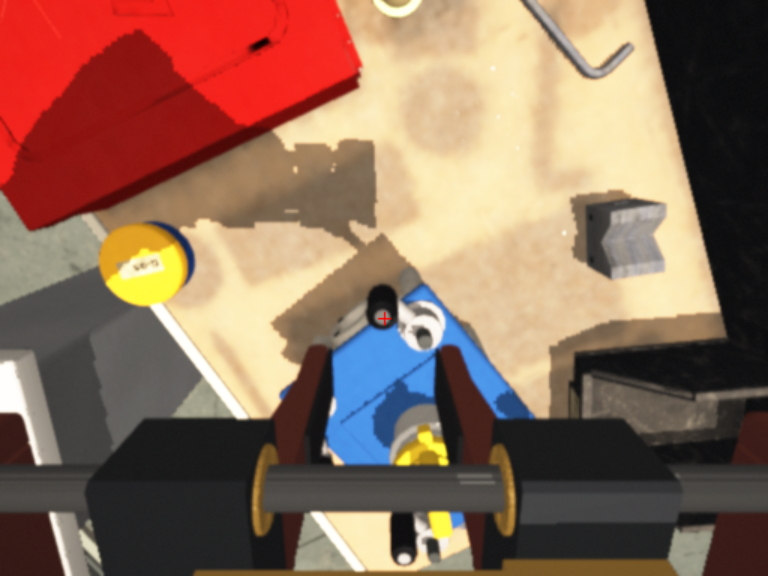

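The predicted knob c top sits on the real one at (384,318), and the cap is untouched. I'll descend, grip and turn.

carry_out(targets=[[-0.002, -0.001, 0.018, 0, 0, 0], [-0.001, 0, 0.017, 0, 0, 0], [0, 0, 0.018, 0, 0, 0], [0, 0, 0.017, 0, 0, 0], [0, 0, 0, 0, 0, 0]])

```text
time: 9.0
eef_pos: [0.4964, 0.2615, 0.1356]
ee_rot: [-3.139, 0.001, 1.568]
force: [0.3, -0.4, 0.5]
width: 0.447
grip_force: 0.0
```

carry_out(targets=[[0, 0, 0, 0, 0, 0], [0, 0, 0, 0, 0, 0], [0, 0, 0, 0, 0, 0], [0.004, 0.004, 0, 0, 0, 0], [0.003, 0.005, 0, 0, 0, 0]], hand=-1)

```text
time: 9.62
eef_pos: [0.5057, 0.2681, 0.1373]
ee_rot: [-3.14, 0.002, 1.567]
force: [-4.1, -3.3, 3.0]
width: 0.189
grip_force: 15.0
```

carry_out(targets=[[0.002, 0.006, 0, 0, 0, 0], [0.001, 0.006, 0, 0, 0, 0], [0.001, 0.006, 0, 0, 0, 0], [-0.001, 0.005, 0, 0, 0, 0], [-0.002, 0.006, 0, 0, 0, 0]])

```text
time: 10.25
eef_pos: [0.5341, 0.2715, 0.1375]
ee_rot: [-3.14, -0.001, 1.569]
force: [-5.7, 2.8, 1.8]
width: 0.187
grip_force: 15.0
```

carry_out(targets=[[-0.002, 0.005, 0, 0, 0, 0], [-0.003, 0.005, 0, 0, 0, 0], [-0.004, 0.004, 0, 0, 0, 0], [-0.005, 0.004, 0, 0, 0, 0], [-0.005, 0.003, 0, 0, 0, 0]])

```text
time: 10.88
eef_pos: [0.5559, 0.2535, 0.1377]
ee_rot: [-3.141, -0.004, 1.57]
force: [-2.5, 5.2, 0.3]
width: 0.183
grip_force: 15.0
```

carry_out(targets=[[-0.006, 0.002, 0, 0, 0, 0], [-0.006, 0, 0, 0, 0, 0], [-0.006, 0, 0, 0, 0, 0], [-0.005, -0.001, 0, 0, 0, 0], [-0.006, -0.002, 0, 0, 0, 0]])

```text
time: 11.5
eef_pos: [0.5567, 0.2241, 0.138]
ee_rot: [3.139, -0.004, 1.569]
force: [4.6, 4.1, -2.2]
width: 0.19
grip_force: 15.0
```

```bash
cat >> h.py <<'E'
def val(n):
    from station import get_obs
    g=json.load(open("g.json"));o=get_obs()
    p=o["eef_pos"][:2]-g2w(g,NUT[n][0]/1e3,NUT[n][1]/1e3);h=np.arctan2(p[1],p[0])-g[2]
    v=(np.radians(NUT[n][2])-h)%(2*np.pi); print("v",v,"r",np.hypot(*p)); return g,o["eef_pos"],v
E
python3 - <<'E'
from h import *
g,p,v=val("c")
plan(arc(g,"c",v,3.36,5,.137))
E
```

```text
v 2.7707199540407266 r 0.035281739795067595
[[-0.004,-0.001,0.001,0,0,0],[-0.004,-0.002,0,0,0,0],[-0.003,-0.003,0,0,0,0],[-0.003,-0.003,0,0,0,0],[-0.003,-0.003,0,0,0,0]]
end [0.5447 0.2071 0.1369] [ 3.139 -0.004  1.569] t 11.5 F [ 4.6  4.1 -2.2] w 16.7
```

carry_out(targets=[[-0.005, -0.001, 0, 0, 0, 0], [-0.005, -0.003, 0, 0, 0, 0], [-0.004, -0.003, 0, 0, 0, 0], [-0.003, -0.003, 0, 0, 0, 0], [-0.002, -0.002, 0, 0, 0, 0]])

```text
time: 12.12
eef_pos: [0.5453, 0.2082, 0.1386]
ee_rot: [3.136, -0.009, 1.57]
force: [7.5, 14.7, -6.9]
width: 0.184
grip_force: 15.0
```

```bash
python3 - <<'E'
from h import *
g,p,v=val("c")
k=knob(g,"b",g[4])
plan([(p[0],p[1],.207,1.571,2),(*k,.207,1.571,4),(*k,.137,1.571,4)])
plan(arc(g,"b",g[4],3.36,20,.137),start=[*k,.137])
E
```

```text
v 3.3295820792075066 r 0.03551416440965128
[[0,0,-0.034,0,0,0],[0.001,0,-0.034,0.01,-0.01,0],[-0.017,-0.022,0,0,0,0],[-0.017,-0.022,0,0,0,0],[-0.017,-0.022,0,0,0,0]]
[[-0.016,-0.023,0,0,0,0],[0,0,0.018,0,0,0],[0,0,0.017,0,0,0],[0,0,0.018,0,0,0],[0,0.001,0.017,0,0,0]]
end [0.4566 0.1416 0.1371] [-3.137e+00  1.000e-03  1.570e+00] t 12.125 F [ 7.5 14.7 -6.9] w 16.2
[[-0.001,-0.005,0,0.01,-0.01,0],[0,-0.006,0,0,0,0],[0.001,-0.005,0,0,0,0],[0.002,-0.006,0,0,0,0],[0.002,-0.005,0,0,0,0]]
[[0.004,-0.004,0,0,0,0],[0.004,-0.004,0,0,0,0],[0.004,-0.003,0,0,0,0],[0.005,-0.003,0,0,0,0],[0.005,-0.002,0,0,0,0]]
[[0.006,-0.001,0,0,0,0],[0.005,0,0,0,0,0],[0.006,0.001,0,0,0,0],[0.005,0.002,0,0,0,0],[0.005,0.002,0,0,0,0]]
[[0.005,0.003,0,0,0,0],[0.004,0.004,0,0,0,0],[0.003,0.004,0,0,0,0],[0.003,0.005,0,0,0,0],[0.002,0.005,0,0,0,0]]
end [0.4383 0.2114 0.1369] [-3.137e+00  1.000e-03  1.570e+00] t 12.125 F [ 7.5 14.7 -6.9] w 16.2
```

carry_out(targets=[[0, 0, 0, 0, 0, 0], [0, 0, 0, 0, 0, 0], [0, 0, 0, 0, 0, 0], [0, 0, -0.035, 0, 0, 0], [0, 0, -0.035, 0, 0, 0]], hand=-0.1)

```text
time: 12.75
eef_pos: [0.5428, 0.2025, 0.2079]
ee_rot: [-3.14, 0.0, 1.568]
force: [-0.8, 0.0, 1.0]
width: 0.449
grip_force: 0.0
```

carry_out(targets=[[-0.016, -0.022, 0, 0, 0, 0], [-0.016, -0.022, 0, 0, 0, 0], [-0.016, -0.022, 0, 0, 0, 0], [-0.016, -0.022, 0, 0, 0, 0], [0, 0, 0, 0, 0, 0]])

```text
time: 13.38
eef_pos: [0.4542, 0.1378, 0.2076]
ee_rot: [3.141, 0.002, 1.566]
force: [0.3, 0.1, 0.1]
width: 0.453
grip_force: 0.0
```

```bash
python3 - <<'E'
from h import *; from station import *
g=json.load(open("g.json"));o=get_obs();print(o["eef_pos"],o["ee_rot"])
plan([(*knob(g,"b",g[4]),.137,1.571,4)])
E
```

```text
[0.45417544 0.13776415 0.20764893] [3.14128935e+00 1.55216916e-03 1.56644868e+00]
[[0.001,0.001,0.018,0,0,0],[0.001,0,0.018,0,0,0],[0.001,0.001,0.017,0,0,0],[0.001,0,0.018,0,0,0],[0,0,0,0,0,0]]
end [0.4562 0.1416 0.1366] [3.141e+00 2.000e-03 1.566e+00] t 13.375 F [0.3 0.1 0.1] w 39.8
```

carry_out(targets=[[0.004, 0.002, 0.018, 0, 0, 0], [0, 0, 0.018, 0, 0, 0], [0, 0, 0.017, 0, 0, 0], [0, 0, 0.017, 0, 0, 0], [0, 0, 0, 0, 0, 0]])

```text
time: 14.0
eef_pos: [0.4561, 0.143, 0.1358]
ee_rot: [-3.139, 0.0, 1.568]
force: [-0.5, 0.4, 0.2]
width: 0.451
grip_force: 0.0
```

carry_out(targets=[[0, 0, 0, 0, 0, 0], [0, 0, 0, 0, 0, 0], [0, 0, 0, 0, 0, 0], [-0.001, -0.005, 0, 0, 0, 0], [0, -0.006, 0, 0, 0, 0]], hand=-1)

```text
time: 14.62
eef_pos: [0.4465, 0.1421, 0.138]
ee_rot: [3.14, -0.0, 1.568]
force: [1.8, 0.5, 2.8]
width: 0.011
grip_force: 1.3
```

carry_out(targets=[[0.001, -0.005, 0, 0, 0, 0], [0.002, -0.006, 0, 0, 0, 0], [0.002, -0.005, 0, 0, 0, 0], [0.004, -0.004, 0, 0, 0, 0], [0.004, -0.004, 0, 0, 0, 0]])

```text
time: 15.25
eef_pos: [0.4216, 0.1554, 0.1373]
ee_rot: [-3.141, 0.0, 1.568]
force: [0.2, 0.8, 0.1]
width: 0.006
grip_force: 0.0
```

carry_out(targets=[[0.004, -0.003, 0, 0, 0, 0], [0.005, -0.003, 0, 0, 0, 0], [0.005, -0.002, 0, 0, 0, 0], [0.006, -0.001, 0, 0, 0, 0], [0.005, 0, 0, 0, 0, 0]])

```text
time: 15.88
eef_pos: [0.4131, 0.1806, 0.1375]
ee_rot: [3.141, -0.0, 1.568]
force: [-0.3, -0.2, 0.6]
width: 0.006
grip_force: 0.0
```

carry_out(targets=[[0.006, 0.001, 0, 0, 0, 0], [0.005, 0.002, 0, 0, 0, 0], [0.005, 0.002, 0, 0, 0, 0], [0.005, 0.003, 0, 0, 0, 0], [0.004, 0.004, 0, 0, 0, 0]])

```text
time: 16.5
eef_pos: [0.4254, 0.2054, 0.1374]
ee_rot: [3.142, 0.0, 1.568]
force: [-0.7, -0.3, 0.2]
width: 0.007
grip_force: 0.0
```

```bash
python3 - <<'E'
from h import *
g,p,v=val("b")
plan(arc(g,"b",v,3.36,5,.137))
E
```

```text
v 2.965490500154047 r 0.0368934715027817
[[0.001,0.003,0,0,0,0],[0.001,0.002,0,0,0,0],[0.002,0.003,0,0,0,0],[0.001,0.002,0,0,0,0],[0.001,0.003,0,0,0,0]]
end [0.4385 0.2114 0.1374] [3.142 0.    1.568] t 16.5 F [-0.7 -0.3  0.2] w 0.6
```

The gripper closed empty on b. I'll rise and look.

carry_out(targets=[[0, 0, -0.035, 0, 0, 0], [0, 0, -0.035, 0, 0, 0], [-0.03, 0.01, -0.01, 0, 0, 0], [-0.03, 0.01, 0, 0, 0, 0], [0, 0, 0, 0, 0, 0]], hand=-0.1)

```text
time: 17.12
eef_pos: [0.446, 0.1427, 0.2174]
ee_rot: [3.141, 0.001, 1.564]
force: [0.7, 0.2, -0.4]
width: 0.448
grip_force: 0.0
```

```bash
python3 - <<'E'
from h import *; from station import *
import cv2
g=json.load(open("g.json"))
im=camera("wrist")[:,:,::-1].copy(); m=camera_model("wrist");print(get_obs()["eef_pos"])
for v in(.28,1): 
    p=proj(m,[*knob(g,"b",v),.162]); print(p); cv2.drawMarker(im,tuple(int(round(e)) for e in p),(0,0,255),0,8,1)
cv2.imwrite("pics/w2.png",cv2.resize(im,(768,576)))
E
```

```text
[0.445333   0.14439413 0.21742417]
[269.75622002 207.57278543]
[239.35996571 203.57923982]
```

View pics/w2.png

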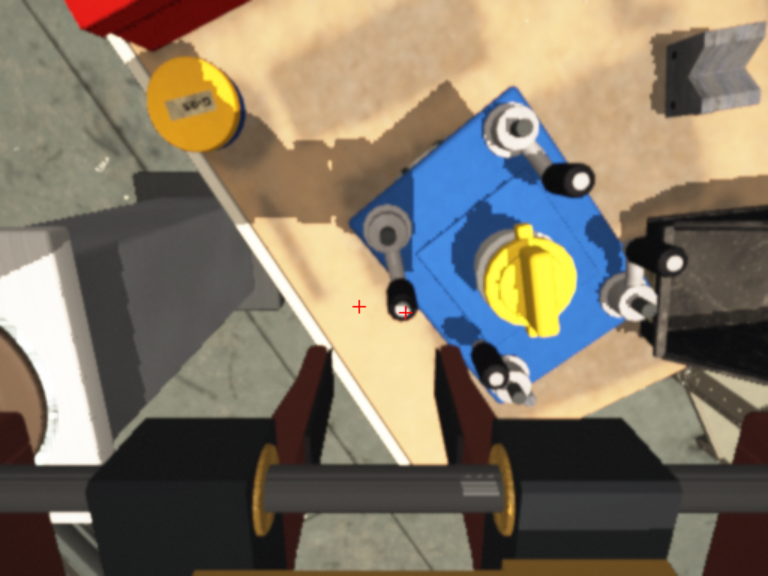

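The predicted v=0.28 mark at (405,311) nearly coincides with knob b at (402,308), so b did not move. I'll retry from the true position, close fully, and check before moving.

carry_out(targets=[[-0.001, 0.009, 0, 0, 0, 0], [0, 0, 0.02, 0, 0, 0], [0, 0, 0.02, 0, 0, 0], [0, 0, 0.02, 0, 0, 0], [0, 0, 0.02, 0, 0, 0]])

```text
time: 17.8
eef_pos: [0.4542, 0.1453, 0.1367]
ee_rot: [-3.142, -0.001, 1.57]
force: [0.5, -1.0, 1.1]
width: 0.451
grip_force: 0.0
```

```bash
python3 - <<'E'
from h import *; from station import *
import cv2
g=json.load(open("g.json"));o=get_obs();print(o["eef_pos"],o["ee_rot"],o["force"])
im=camera("wrist")[:,:,::-1].copy(); m=camera_model("wrist")
p=proj(m,[*knob(g,"b",.28),.162]); print(p*1.5)
cv2.imwrite("pics/w3.png",cv2.resize(im,(768,576)))
E
```

```text
[0.45422513 0.1452507  0.13668059] [-3.14152996e+00 -5.98061860e-04  1.56953081e+00] [ 0.48627125 -0.96376528  1.06372676]
[394.26960162 384.99381464]
```

View pics/w3.png

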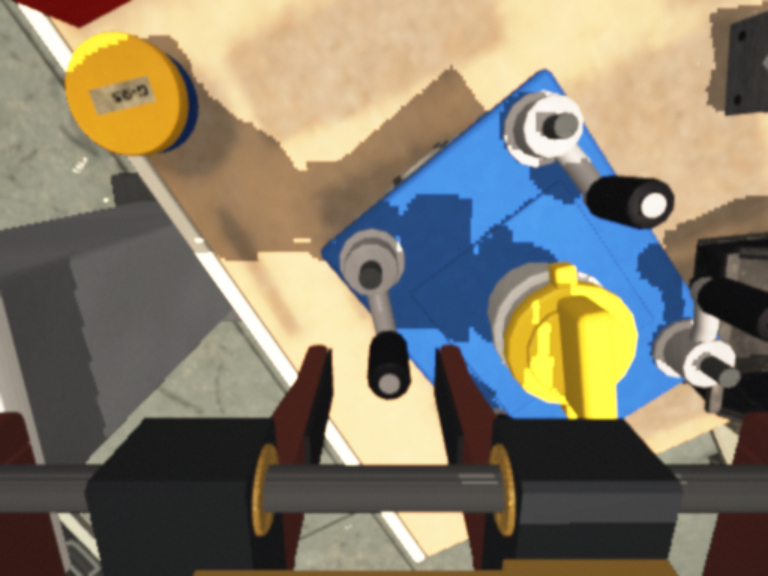

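The knob b top is at (389,385), between the pads at columns 320 and 450. I'll close with no motion.

carry_out(targets=[[-0.003, 0, 0, 0, 0, 0], [0, 0, 0, 0, 0, 0], [0, 0, 0, 0, 0, 0], [0, 0, 0, 0, 0, 0], [0, 0, 0, 0, 0, 0]], hand=-1)

```text
time: 18.48
eef_pos: [0.4545, 0.1412, 0.138]
ee_rot: [3.14, -0.0, 1.568]
force: [1.1, -1.2, 2.8]
width: 0.007
grip_force: 1.6
```

```bash
python3 - <<'E'
from h import *; from station import *
import cv2
o=get_obs();print(o["eef_pos"])
im=camera("wrist")[:,:,::-1][180:340,150:370]; a=cv2.resize(im,None,fx=3.6,fy=3.6)
cv2.imwrite("pics/w4.png",a)
m=camera_model("wrist"); R=Ro.from_euler("xyz",o["ee_rot"])
for z in(0,-.019,-.03): print(z,proj(m,o["eef_pos"]+R.apply([0,0,z])), [proj(m,o["eef_pos"]+R.apply([x,0,z])) for x in(.01,-.01)])
E
```

```text
[0.45449454 0.1411865  0.13798786]
0 [257.015696  231.7387652] [array([257.04320693, 217.42016797]), array([256.98899241, 245.63716474])]
-0.019 [257.16505484 244.85342628] [array([257.19785125, 229.29696058]), array([257.13331562, 259.908433  ])]
-0.03 [257.26602418 253.7191793 ] [array([257.30265931, 237.34629351]), array([257.23064134, 269.53239674])]
```

View pics/w4.png

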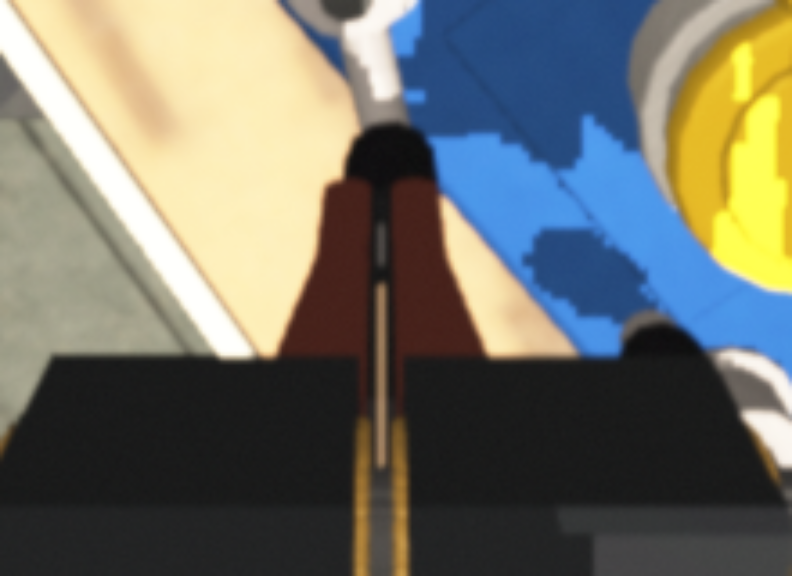

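The picture shows the fingers closed with knob b's base at (390,160) just beyond the tips at row 180. The earlier 16 mm grip widths also suggest I was holding only the domed top. I'll reopen, go about 8 mm lower, and close again.

carry_out(targets=[[0, 0, -0.015, 0, 0, 0], [0, 0, -0.02, 0, 0, 0], [0, 0, 0, 0, 0, 0], [0, 0, 0.02, 0, 0, 0], [0, 0, 0.016, 0, 0, 0]], hand=-0.1)

```text
time: 19.15
eef_pos: [0.4535, 0.1406, 0.1354]
ee_rot: [-3.141, 0.0, 1.568]
force: [-0.2, -0.2, 0.9]
width: 0.445
grip_force: 0.0
```

carry_out(targets=[[0, 0, 0.003, 0, 0, 0], [0, 0, 0.004, 0, 0, 0], [0, 0, 0, 0, 0, 0], [0, 0, 0, 0, 0, 0], [0, 0, 0, 0, 0, 0]])

```text
time: 19.77
eef_pos: [0.4542, 0.1411, 0.1297]
ee_rot: [3.141, -0.0, 1.568]
force: [0.2, 0.4, 0.4]
width: 0.451
grip_force: 0.0
```

carry_out(targets=[[0, 0, 0, 0, 0, 0], [0, 0, 0, 0, 0, 0], [0, 0, 0, 0, 0, 0], [0, 0, 0, 0, 0, 0], [0, 0, 0, 0, 0, 0]], hand=-1)

```text
time: 20.4
eef_pos: [0.4547, 0.141, 0.1296]
ee_rot: [3.14, -0.0, 1.568]
force: [4.8, 0.8, -0.1]
width: 0.197
grip_force: 15.0
```

Gripped at 17.3 mm. Now the arc for b.

carry_out(targets=[[-0.001, -0.005, 0, 0, 0, 0], [0, -0.006, 0, 0, 0, 0], [0.001, -0.005, 0, 0, 0, 0], [0.002, -0.006, 0, 0, 0, 0], [0.002, -0.005, 0, 0, 0, 0]])

```text
time: 21.02
eef_pos: [0.4278, 0.1456, 0.1297]
ee_rot: [3.14, -0.001, 1.568]
force: [8.1, 1.2, -3.7]
width: 0.199
grip_force: 15.0
```

carry_out(targets=[[0.004, -0.004, 0, 0, 0, 0], [0.004, -0.004, 0, 0, 0, 0], [0.004, -0.003, 0, 0, 0, 0], [0.005, -0.003, 0, 0, 0, 0], [0.005, -0.002, 0, 0, 0, 0]])

```text
time: 21.65
eef_pos: [0.4126, 0.1667, 0.1296]
ee_rot: [3.139, 0.0, 1.567]
force: [9.2, -1.8, -4.6]
width: 0.199
grip_force: 15.0
```

carry_out(targets=[[0.006, -0.001, 0, 0, 0, 0], [0.005, 0, 0, 0, 0, 0], [0.006, 0.001, 0, 0, 0, 0], [0.005, 0.002, 0, 0, 0, 0], [0.005, 0.002, 0, 0, 0, 0]])

```text
time: 22.28
eef_pos: [0.4148, 0.1916, 0.1288]
ee_rot: [-3.14, 0.004, 1.566]
force: [3.0, -7.5, -1.8]
width: 0.193
grip_force: 15.0
```

```bash
python3 - <<'E'
from h import *
g,p,v=val("b")
plan(arc(g,"b",v,3.38,5,p[2]))
E
```

```text
v 2.4870683278308743 r 0.0368668112398921
[[0.005,0.004,0,0,0,0],[0.005,0.004,0,0,0,0],[0.004,0.005,0,0,0,0],[0.004,0.005,0,0,0,0],[0.002,0.006,0,0,0,0]]
end [0.4389 0.2115 0.1286] [-3.14   0.004  1.566] t 22.275 F [ 3.  -7.5 -1.8] w 17.0
```

carry_out(targets=[[0.006, 0.004, 0, 0, 0, 0], [0.005, 0.004, 0, 0, 0, 0], [0.004, 0.005, 0, 0, 0, 0], [0.004, 0.006, 0, 0, 0, 0], [0.002, 0.006, 0, 0, 0, 0]])

```text
time: 22.9
eef_pos: [0.4375, 0.2124, 0.1281]
ee_rot: [-3.136, 0.005, 1.567]
force: [-4.1, -5.2, -0.0]
width: 0.199
grip_force: 15.0
```

```bash
python3 - <<'E'
from h import *
g,p,v=val("b")
k=knob(g,"d",g[6])
plan([(p[0],p[1],.207,1.571,2),(*k,.207,1.571,5),(*k,.13,1.571,4)])
plan(arc(g,"d",g[6],3.38,20,.137),start=[*k,.137])
E
```

```text
v 3.3428879526396518 r 0.03748456536059328
[[0,0,-0.039,0,0,0],[0,0,-0.04,-0.01,0.01,0],[-0.009,0.033,0,0,0,0],[-0.01,0.033,0,0,0,0],[-0.009,0.033,0,0,0,0]]
[[-0.01,0.032,0,0,0,0],[-0.009,0.033,0.001,0,0,0],[0,0,0.019,0,0,0],[0,0,0.019,0,0,0],[0,0,0.019,0,0,0]]
[[0,-0.001,0.02,0,0,0],[0,0,0,0,0,0],[0,0,0,0,0,0],[0,0,0,0,0,0],[0,0,0,0,0,0]]
end [0.6011 0.1657 0.1296] [ 3.137 -0.005  1.567] t 22.9 F [-4.1 -5.2 -0. ] w 17.5
[[0.001,0.005,0,-0.01,0.01,0],[-0.001,0.006,0,0,0,0],[-0.001,0.005,0,0,0,0],[-0.001,0.006,0,0,0,0],[-0.003,0.004,0,0,0,0]]
[[-0.003,0.005,0,0,0,0],[-0.004,0.004,0,0,0,0],[-0.005,0.003,0,0,0,0],[-0.005,0.002,0,0,0,0],[-0.005,0.002,0,0,0,0]]
[[-0.006,0.001,0,0,0,0],[-0.005,0,0,0,0,0],[-0.006,-0.001,0,0,0,0],[-0.005,-0.002,0,0,0,0],[-0.005,-0.002,0,0,0,0]]
[[-0.004,-0.003,0,0,0,0],[-0.004,-0.004,0,0,0,0],[-0.004,-0.005,0,0,0,0],[-0.002,-0.005,0,0,0,0],[-0.002,-0.005,0,0,0,0]]
end [0.6172 0.0951 0.1367] [ 3.137 -0.005  1.567] t 22.9 F [-4.1 -5.2 -0. ] w 17.5
```

carry_out(targets=[[0.001, 0.002, 0, 0, 0, 0], [0.001, 0.002, 0, 0, 0, 0], [0, 0, 0, 0, 0, 0], [0, 0, 0, 0, 0, 0], [0, 0, 0, 0, 0, 0]])

```text
time: 23.52
eef_pos: [0.439, 0.2138, 0.1276]
ee_rot: [-3.132, 0.007, 1.568]
force: [-9.4, -6.2, 3.8]
width: 0.196
grip_force: 15.0
```

carry_out(targets=[[0, 0, 0, 0, 0, 0], [0, 0, 0, 0, 0, 0], [0, 0, 0, 0, 0, 0], [0, 0, -0.04, 0, 0, 0], [0, 0, -0.04, 0, 0, 0]], hand=-0.1)

```text
time: 24.15
eef_pos: [0.444, 0.217, 0.2102]
ee_rot: [-3.14, -0.0, 1.568]
force: [-0.3, -0.1, -0.2]
width: 0.448
grip_force: 0.0
```

carry_out(targets=[[-0.009, 0.032, 0, 0, 0, 0], [-0.01, 0.032, 0, 0, 0, 0], [-0.01, 0.032, 0, 0, 0, 0], [-0.01, 0.032, 0, 0, 0, 0], [-0.01, 0.032, 0, 0, 0, 0]])

```text
time: 24.78
eef_pos: [0.6052, 0.1671, 0.2094]
ee_rot: [3.142, -0.0, 1.568]
force: [0.9, 0.4, -0.2]
width: 0.447
grip_force: 0.0
```

carry_out(targets=[[0, 0, 0, 0, 0, 0], [0, 0, 0, 0, 0, 0], [0, 0, 0, 0, 0, 0], [0, 0, 0, 0, 0, 0], [0, 0, 0, 0, 0, 0]])

```text
time: 25.4
eef_pos: [0.6039, 0.1677, 0.2097]
ee_rot: [3.141, 0.0, 1.568]
force: [0.1, -0.5, -0.4]
width: 0.449
grip_force: 0.0
```

```bash
python3 - <<'E'
from h import *; from station import *
import cv2
g=json.load(open("g.json"));o=get_obs();print(o["eef_pos"],o["ee_rot"],o["force"])
im=camera("wrist")[:,:,::-1].copy(); m=camera_model("wrist")
p=proj(m,[*knob(g,"d",g[6]),.163]); print(p); cv2.drawMarker(im,tuple(int(round(e)) for e in p),(0,0,255),0,8,1)
p=proj(m,[*knob(g,"b",3.3),.160]); print(p); cv2.drawMarker(im,tuple(int(round(e)) for e in p),(0,0,255),0,8,1)
cv2.imwrite("pics/w5.png",cv2.resize(im,(768,576)))
k=knob(g,"d",g[6])
plan([(*k,.13,1.571,4)])
E
```

```text
[0.60385471 0.16773646 0.20973201] [3.14116587e+00 1.57274393e-04 1.56818726e+00] [ 0.13720001 -0.5235808  -0.40197047]
[253.57660725 210.77760889]
[ 38.07903041 154.2789874 ]
[[-0.001,-0.001,0.02,0,0,0],[0,0,0.02,0,0,0],[-0.001,-0.001,0.02,0,0,0],[0,0,0.02,0,0,0],[0,0,0,0,0,0]]
end [0.6019 0.1657 0.1296] [3.141 0.    1.568] t 25.45 F [ 0.  -0.7  0.6] w 39.4
```

View pics/w5.png

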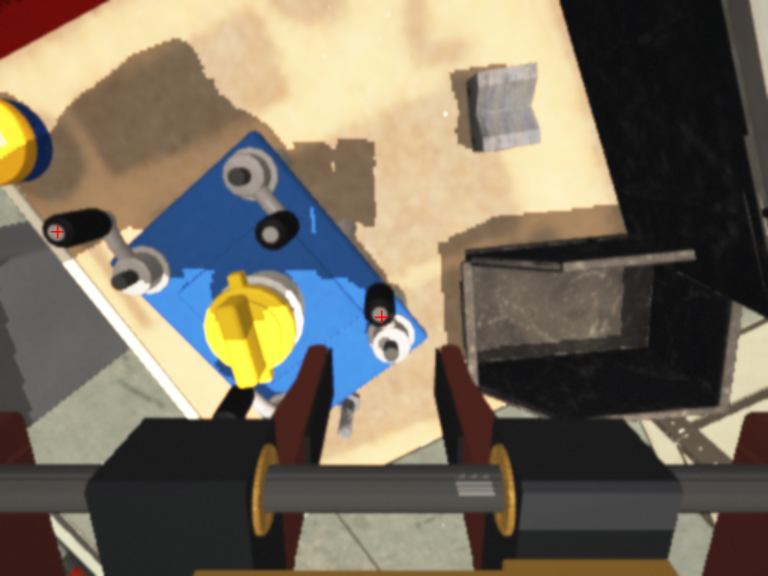

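Knob b sits at its predicted stop (57,231), and knob d's top is at (381,316) as predicted. The tray wall at column 465 is clear. Now d.

carry_out(targets=[[-0.002, -0.002, 0.02, 0, 0, 0], [0, 0, 0.02, 0, 0, 0], [0, 0, 0.02, 0, 0, 0], [0, 0, 0.02, 0, 0, 0], [0, 0, 0, 0, 0, 0]])

```text
time: 26.08
eef_pos: [0.6009, 0.1652, 0.1272]
ee_rot: [-3.138, 0.001, 1.568]
force: [-0.1, -0.0, 0.4]
width: 0.452
grip_force: 0.0
```

carry_out(targets=[[0, 0, 0, 0, 0, 0], [0, 0, 0, 0, 0, 0], [0, 0, 0, 0, 0, 0], [0, 0, 0, 0, 0, 0], [0, 0, 0, 0, 0, 0]], hand=-1)

```text
time: 26.7
eef_pos: [0.6021, 0.1658, 0.1298]
ee_rot: [3.141, -0.0, 1.568]
force: [-2.1, 0.8, 2.9]
width: 0.198
grip_force: 15.0
```

carry_out(targets=[[0, 0.005, 0, 0, 0, 0], [-0.001, 0.006, 0, 0, 0, 0], [-0.001, 0.005, 0, 0, 0, 0], [-0.001, 0.006, 0, 0, 0, 0], [-0.003, 0.004, 0, 0, 0, 0]])

```text
time: 27.32
eef_pos: [0.6276, 0.1608, 0.1293]
ee_rot: [-3.14, -0.001, 1.569]
force: [-4.3, 4.5, 1.5]
width: 0.196
grip_force: 15.0
```

carry_out(targets=[[-0.003, 0.005, 0, 0, 0, 0], [-0.004, 0.004, 0, 0, 0, 0], [-0.005, 0.003, 0, 0, 0, 0], [-0.005, 0.002, 0, 0, 0, 0], [-0.005, 0.002, 0, 0, 0, 0]])

```text
time: 27.95
eef_pos: [0.644, 0.1393, 0.1295]
ee_rot: [3.142, -0.002, 1.569]
force: [-2.5, 5.2, -0.3]
width: 0.197
grip_force: 15.0
```

carry_out(targets=[[-0.006, 0.001, 0, 0, 0, 0], [-0.005, 0, 0, 0, 0, 0], [-0.006, -0.001, 0, 0, 0, 0], [-0.005, -0.002, 0, 0, 0, 0], [-0.005, -0.002, 0, 0, 0, 0]])

```text
time: 28.58
eef_pos: [0.6409, 0.1123, 0.1298]
ee_rot: [3.139, -0.003, 1.569]
force: [0.1, 4.7, -0.1]
width: 0.196
grip_force: 15.0
```

```bash
python3 - <<'E'
from h import *
g,p,v=val("d")
plan(arc(g,"d",v,3.4,5,p[2]))
E
```

```text
v 2.558593055080252 r 0.037122450576274564
[[-0.005,-0.004,0,0,0,0],[-0.004,-0.004,0,0,0,0],[-0.004,-0.005,0,0,0,0],[-0.003,-0.005,0,0,0,0],[-0.002,-0.006,0,0,0,0]]
end [0.6169 0.0944 0.1297] [ 3.139e+00 -3.000e-03  1.569e+00] t 28.575 F [ 0.1  4.7 -0.1] w 17.3
```

carry_out(targets=[[-0.005, -0.005, 0, 0, 0, 0], [-0.004, -0.004, 0, 0, 0, 0], [-0.004, -0.005, 0, 0, 0, 0], [-0.003, -0.005, 0, 0, 0, 0], [-0.002, -0.006, 0, 0, 0, 0]])

```text
time: 29.2
eef_pos: [0.6194, 0.0942, 0.1309]
ee_rot: [3.132, -0.004, 1.568]
force: [15.9, 6.5, -2.3]
width: 0.194
grip_force: 15.0
```

carry_out(targets=[[0, 0, 0, 0, 0, 0], [0, 0, 0, 0, 0, 0], [0, 0, 0, 0, 0, 0], [0, 0, 0, 0, 0, 0], [0, 0, 0, 0, 0, 0]])

```text
time: 29.82
eef_pos: [0.6198, 0.0946, 0.1309]
ee_rot: [3.132, -0.004, 1.568]
force: [11.2, 5.3, -3.6]
width: 0.197
grip_force: 15.0
```

```bash
python3 - <<'E'
from h import *; from station import *
g,p,v=val("d"); print(get_obs()["force"])
# cap: bar heading -79deg -> tool y heading 11deg -> yaw 101deg
c=g[:2]; print(c)
plan([(p[0],p[1],.22,1.571,3),(*c,.22,np.radians(101),5)])
E
```

```text
v 3.3202742758354358 r 0.03704809968044519
[11.22935355  5.30018783 -3.56425381]
[0.5283237168317607, 0.15320129487763526]
[[0,0,-0.03,0,0,0],[0,0,-0.03,0,0,0],[0,0.001,-0.029,0.01,0,0],[0.012,-0.018,0,0,0,-0.04],[0.012,-0.018,0,0,0,-0.04]]
[[0.013,-0.017,0,0,0,-0.04],[0.014,-0.017,0,0,0,-0.04],[0.015,-0.017,0,0,0,-0.03],[0,0,0,0,0,0],[0,0,0,0,0,0]]
end [0.5279 0.1533 0.2202] [ 3.141 -0.004  1.758] t 29.825 F [11.2  5.3 -3.6] w 17.4
```

carry_out(targets=[[0, 0, 0, 0, 0, 0], [0, 0, 0, 0, 0, 0], [0, 0, -0.03, 0, 0, 0], [0, 0, -0.03, 0, 0, 0], [0, 0, -0.03, 0, 0, 0]], hand=-0.1)

```text
time: 30.45
eef_pos: [0.6146, 0.092, 0.2201]
ee_rot: [-3.141, 0.001, 1.568]
force: [0.5, 0.6, 0.3]
width: 0.452
grip_force: 0.0
```

carry_out(targets=[[0.012, -0.018, 0, 0, 0, -0.04], [0.012, -0.018, 0, 0, 0, -0.04], [0.013, -0.017, 0, 0, 0, -0.04], [0.014, -0.017, 0, 0, 0, -0.04], [0.015, -0.017, 0, 0, 0, -0.03]])

```text
time: 31.08
eef_pos: [0.5217, 0.1523, 0.2194]
ee_rot: [-3.142, 0.0, 1.76]
force: [-0.3, -0.3, 0.8]
width: 0.451
grip_force: 0.0
```

carry_out(targets=[[0, 0, 0, 0, 0, 0], [0, 0, 0, 0, 0, 0], [0, 0, 0, 0, 0, 0], [0, 0, 0, 0, 0, 0], [0, 0, 0, 0, 0, 0]])

```text
time: 31.7
eef_pos: [0.5231, 0.1515, 0.2193]
ee_rot: [-3.141, -0.0, 1.757]
force: [0.6, 0.4, -0.2]
width: 0.448
grip_force: 0.0
```

```bash
python3 - <<'E'
from h import *; from station import *
import cv2
g=json.load(open("g.json"));o=get_obs();print(o["eef_pos"],o["ee_rot"],o["joints"])
im=camera("wrist")[:,:,::-1].copy(); m=camera_model("wrist")
d=.023*np.array([np.cos(np.radians(-79)),np.sin(np.radians(-79))])
for s in(1,-1):
    p=proj(m,[*(np.array(g[:2])+s*d),.1795]); print(p); cv2.drawMarker(im,tuple(int(round(e)) for e in p),(0,0,255),0,8,1)
for n in "abcd":
    p=proj(m,[*knob(g,n,3.3),.160]); cv2.drawMarker(im,tuple(int(round(e)) for e in p),(0,0,255),0,8,1)
cv2.imwrite("pics/w6.png",cv2.resize(im,(768,576)))
plan([(*g[:2],.161,np.radians(101),4)])
E
```

```text
[0.52305443 0.15145222 0.21929228] [-3.14140939e+00 -1.29834289e-04  1.75728144e+00] [ 0.18547851  0.34001192 -0.70403391  1.7329768   0.2379212   1.1560177
 -0.40058865]
[263.85671996 237.30958136]
[264.04499185 181.51095692]
[[0,0.001,0.015,0,0,0],[0,0.002,0.014,0,0,0],[0,0.001,0.015,0,0,0],[0.001,0.002,0.014,0,0,-0.01],[0,0,0,0,0,0]]
end [0.5287 0.1536 0.1613] [-3.141 -0.     1.767] t 31.75 F [-0.1  0.5  0.4] w 39.5
```

View pics/w6.png

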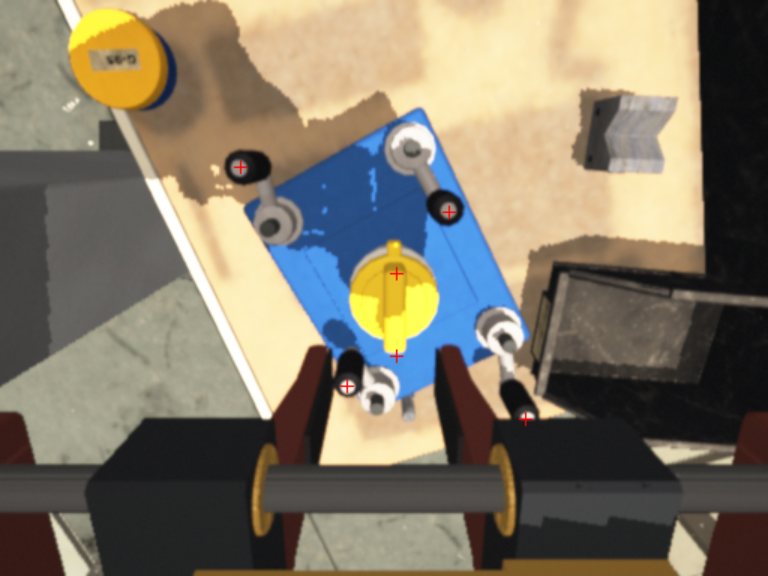

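All four knobs sit on their v=3.3 marks, and the cap bar is upright in the picture at column 395, aligned with the fingers. I'll descend and grip the cap.

carry_out(targets=[[0.001, 0.004, 0.015, 0, 0, 0], [0, 0.001, 0.015, 0, 0, 0], [0, 0, 0.014, 0, 0, 0], [0, 0, 0.013, 0, 0, 0], [0, 0, 0, 0, 0, 0]])

```text
time: 32.38
eef_pos: [0.5268, 0.1533, 0.1611]
ee_rot: [-3.139, 0.0, 1.758]
force: [-0.6, 0.4, -0.2]
width: 0.451
grip_force: 0.0
```

carry_out(targets=[[0, 0, 0, 0, 0, 0], [0, 0, 0, 0, 0, 0], [0, 0, 0, 0, 0, 0], [0, 0, 0, 0, 0, 0], [0, 0, 0, 0, 0, 0]], hand=-1, force=30)

```text
time: 33.0
eef_pos: [0.5276, 0.1536, 0.1626]
ee_rot: [3.141, 0.0, 1.758]
force: [-0.3, -0.5, 0.8]
width: 0.006
grip_force: 0.0
```

```bash
python3 - <<'E'
from station import *
o=get_obs();print(o)
E
```

```text
{'time': 33.0, 'joints': array([ 0.15795824,  0.40432668, -0.68312222,  1.79218009,  0.29091034,
        1.04758029, -0.44585017]), 'joint_vel': array([-0.00103562,  0.00294942,  0.00044428,  0.00122719, -0.00079783,
        0.00125564, -0.00290175]), 'tau': array([ 1.03518381e-03, -4.99674046e+01, -7.18877211e+00, -2.67196476e+01,
       -4.96372569e-02, -1.71587756e-02,  1.91064460e-04]), 'eef_pos': array([0.52761253, 0.15355468, 0.16255543]), 'ee_rot': array([3.14140250e+00, 8.33692493e-05, 1.75780793e+00]), 'force': array([-0.27758422, -0.47677277,  0.76064008]), 'moment': array([-0.01978892, -0.10544232,  0.00461371]), 'grip_force': 0.0, 'width': 0.006376155599339081}
```

The fingers closed empty above the bar, so the pad ends must sit about 18 mm higher than the stated TCP. I'll reopen and go 15 mm lower in small steps.

carry_out(targets=[[0, 0, -0.01, 0, 0, 0], [0, 0, 0, 0, 0, 0], [0, 0, 0, 0, 0, 0], [0, 0, 0.01, 0, 0, 0], [0, 0, 0.006, 0, 0, 0]], hand=-0.1)

```text
time: 33.62
eef_pos: [0.5271, 0.1533, 0.1553]
ee_rot: [-3.14, 0.0, 1.758]
force: [-0.6, 0.5, -0.8]
width: 0.444
grip_force: 0.0
```

carry_out(targets=[[0, 0, 0.003, 0, 0, 0], [0, 0, 0.003, 0, 0, 0], [0, 0, 0.003, 0, 0, 0], [0, 0, 0, 0, 0, 0], [0, 0, 0, 0, 0, 0]])

```text
time: 34.25
eef_pos: [0.5277, 0.1536, 0.1476]
ee_rot: [3.141, -0.0, 1.758]
force: [-0.7, -0.1, 0.2]
width: 0.448
grip_force: 0.0
```

carry_out(targets=[[0, 0, 0, 0, 0, 0], [0, 0, 0, 0, 0, 0], [0, 0, 0, 0, 0, 0], [0, 0, 0, 0, 0, 0], [0, 0, 0, 0, 0, 0]], hand=-1, force=30)

```text
time: 34.88
eef_pos: [0.528, 0.1536, 0.1476]
ee_rot: [3.141, -0.0, 1.758]
force: [3.4, 0.6, -0.9]
width: 0.131
grip_force: 30.0
```

Gripped at 11.5 mm. Now twist.

carry_out(targets=[[0, 0, 0, 0, 0, 0.1], [0, 0, 0, 0, 0, 0.1], [0, 0, 0, 0, 0, 0.1], [0, 0, 0, 0, 0, 0.1], [0, 0, 0, 0, 0, 0.1]])

```text
time: 35.5
eef_pos: [0.528, 0.1536, 0.1471]
ee_rot: [3.141, -0.0, 1.255]
force: [4.4, 1.0, -4.3]
width: 0.134
grip_force: 30.0
```

carry_out(targets=[[0, 0, 0, 0, 0, 0.1], [0, 0, 0, 0, 0, 0.1], [0, 0, 0, 0, 0, 0.1], [0, 0, 0, 0, 0, 0.05], [0, 0, 0, 0, 0, 0.05]])

```text
time: 36.12
eef_pos: [0.5279, 0.1535, 0.1467]
ee_rot: [3.141, -0.0, 0.856]
force: [4.6, 0.7, -8.1]
width: 0.131
grip_force: 30.0
```

```bash
python3 - <<'E'
from station import *
o=get_obs();print(o["ee_rot"],o["moment"],o["force"],o["eef_pos"],o["width"])
E
```

```text
[ 3.14149654e+00 -3.17392916e-04  8.56410196e-01] [ 0.21835316 -1.17114483  0.12921465] [ 4.64432613  0.70163777 -8.1140187 ] [0.52791788 0.15349318 0.14670428] 0.13147546262424725
```

Moment is about 0.13 N m, just friction. I'll continue in small steps to the stop.

carry_out(targets=[[0, 0, 0, 0, 0, 0.04], [0, 0, 0, 0, 0, 0.04], [0, 0, 0, 0, 0, 0.03], [0, 0, 0, 0, 0, 0.02], [0, 0, 0, 0, 0, 0]])

```text
time: 36.75
eef_pos: [0.5278, 0.1535, 0.1466]
ee_rot: [-3.142, -0.0, 0.728]
force: [5.7, 1.3, -9.7]
width: 0.134
grip_force: 30.0
```

```bash
python3 - <<'E'
from station import *
o=get_obs();print(o["ee_rot"],o["moment"],o["force"])
E
```

```text
[-3.14151728e+00 -1.00772635e-04  7.27503851e-01] [ 0.23920763 -1.37112169  0.10048897] [ 5.73376876  1.27253286 -9.68740342]
```

carry_out(targets=[[0, 0, 0, 0, 0, 0.03], [0, 0, 0, 0, 0, 0.03], [0, 0, 0, 0, 0, 0.03], [0, 0, 0, 0, 0, 0.02], [0, 0, 0, 0, 0, 0]])

```text
time: 37.38
eef_pos: [0.5277, 0.1535, 0.1466]
ee_rot: [3.142, 0.0, 0.618]
force: [5.9, 0.1, -10.1]
width: 0.138
grip_force: 30.3
```

```bash
python3 - <<'E'
from station import *
o=get_obs();print(o["ee_rot"],o["moment"],o["force"])
E
```

```text
[3.14150275e+00 1.08709111e-04 6.18437590e-01] [ 0.23436621 -1.33713037  0.46029376] [  5.87338691   0.1442839  -10.064105  ]
```

The moment jumped to 0.46 N m, so the cap is at its stop after 1.14 rad. I'll release and rise.

carry_out(targets=[[0, 0, 0, 0, 0, 0], [0, 0, 0, 0, 0, 0], [0, 0, 0, 0, 0, 0], [0, 0, -0.01, 0, 0, 0], [0, 0, -0.03, 0, 0, 0]], hand=-0.1)

```text
time: 38.0
eef_pos: [0.5267, 0.1533, 0.1873]
ee_rot: [-3.141, 0.002, 0.618]
force: [0.1, -0.9, 0.5]
width: 0.449
grip_force: 0.0
```

carry_out(targets=[[0, 0, -0.03, 0, 0, 0], [0, 0, -0.03, 0, 0, 0], [0, 0, 0, 0, 0, 0], [0, 0, 0, 0, 0, 0], [0, 0, 0, 0, 0, 0]])

```text
time: 38.62
eef_pos: [0.527, 0.1533, 0.2464]
ee_rot: [-3.141, 0.002, 0.618]
force: [-0.7, 0.4, 0.5]
width: 0.448
grip_force: 0.0
```

```bash
python3 - <<'E'
from station import *
o=get_obs();print(o["eef_pos"],o["force"],o["width"])
print(close_job())
E
```

```text
[0.52701422 0.15328436 0.24643429] [-0.65255093  0.38629983  0.45550638] 0.44793715047643606
the job is handed in; nothing more can be done
None
```

I turned all four nuts to their stops in cross order (a, c, b, d), then twisted the cap until it hit its stop, and handed the job in at 38.6 s with the gripper clear; the hand-in returned no verdict.

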